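Two mills put away heavy end down

TASK

Put the two square wooden spice mills away in the sloping wooden rest, one in each bay, lying along the slope with the heavy end at the low side, and let go of them. Both ends of a mill look the same; which one is heavy shows when the mill is lifted by its middle, and it is not the same for every mill.

Things in the scene. Friction and masses are not known exactly. Their poses are not given: they have to be found in the camera images.
- mill_a: Mill, a bar 140 x 38 x 38 lying on the counter: dark wood, same steel cap at both ends, 0.22-0.34 kg. Motor and batteries hide in one end: the balance point is 32 mm from the middle towards it. Held at the middle it pulls that side down with 0.07-0.11 N m at the wrist; a 5 N grip lets it sag, 40 N holds it. Origin: bar's centre, 19 above the counter; x axis along the bar, to the heavy or the light end (not told).
- mill_b: The other mill, outwardly the same as mill_a (same sizes, mass and behaviour; its heavy end need not be on the same side of its x axis): 140 x 38 x 38, origin at the centre of the bar, x axis along it.
- bed: Bed of the fixed pale wooden rest, sloping 20 deg, low side towards the robot; 170 x 215. Origin: middle of its surface, 60 above the counter; +x straight up the slope, y level across, z off the surface. Two bays along x, centre lines y = +-50, 54 wide between 12 high ribs at x -80..-52 and 53..81 only (middle open for fingers). Foot stop 19 high at x = -80. A stored mill's centre is 19 off it, x -10 to 10.

How it is judged (in metres and radians):
At the end, for the whole second after the job is handed in: Each mill lies at rest in a bay of its own on the bed: centre within 25 mm of mid-bed along the slope, within 15 mm of the bay's centre line and 11 to 27 mm off the surface, its length within 11 degrees of the slope, and its heavy end at the low side ((((x of mill_a in the frame of bed between -0.025 and 0.025 m and y of mill_a in the frame of bed between 0.035 and 0.065 m and z of mill_a in the frame of bed between 0.011 and 0.027 m and angle between the x axis of mill_a and the x axis of bed, either way round below 0.2 rad and x of mill_a_c1 in the frame of bed below -0.02 m) and (x of mill_b in the frame of bed between -0.025 and 0.025 m and y of mill_b in the frame of bed between -0.065 and -0.035 m and z of mill_b in the frame of bed between 0.011 and 0.027 m and angle between the x axis of mill_b and the x axis of bed, either way round below 0.2 rad and x of mill_b_c1 in the frame of bed below -0.02 m)) or ((x of mill_a in the frame of bed between -0.025 and 0.025 m and y of mill_a in the frame of bed between -0.065 and -0.035 m and z of mill_a in the frame of bed between 0.011 and 0.027 m and angle between the x axis of mill_a and the x axis of bed, either way round below 0.2 rad and x of mill_a_c1 in the frame of bed below -0.02 m) and (x of mill_b in the frame of bed between -0.025 and 0.025 m and y of mill_b in the frame of bed between 0.035 and 0.065 m and z of mill_b in the frame of bed between 0.011 and 0.027 m and angle between the x axis of mill_b and the x axis of bed, either way round below 0.2 rad and x of mill_b_c1 in the frame of bed below -0.02 m))) and linear speed of each of mill_a, mill_b below 0.02 m/s and angular speed of each of mill_a, mill_b below 0.2 rad/s); the robot touches nothing.
It also fails if it takes over 67 s, if anything falls off the work surface, if the arm or the gripper's body presses on something with over 40 N, if the wrist force passes 120 N, or if a joint passes its speed limit or range.

ROBOT

A 6-joint arm with a two-finger parallel gripper is mounted at the origin on the work surface. World frame = base frame: x ahead of the robot, y to its left, z up, the work surface at z = 0. Lengths are in m, angles in degrees, forces in N, time in s.
With the tool pointing down it reaches from about 0.3 to 0.85 m from the base axis. Payload 5.4 kg.
Tool frame: the origin (TCP) lies midway between the tips of the shut fingers; the grasp point (between the pads) lies grip_depth behind it (grip_depth is the distance from the TCP to the grasp point, in m); z points along the fingers, y is the line along which they close (so a half turn about z gives the same grasp; the last joint's range is limited). The gripper opens to 85 mm and grips with 20 to 120 N. Pads are 22 mm wide; open, the fingers measure 114 mm over their backs; the gripper's body (76 mm by 85 mm) begins 54 mm behind the grasp point. The pads swing forward as they close: fully open they stand 13 mm farther back than shut.
Start: joints at [57.748, 9.076, 91.501, -0, 79.423, -12.038], TCP at [0.199, 0.54, 0.231] pointing down, gripper open.
Joint ranges: [-166.64, 166.64], [-54.1, 131.32], [10.49, 154.53], [-73.88, 253.88], [9.74, 151.15], [-171.62, 171.62]. Speed limits (degrees/s): [147.25, 147.25, 180, 180, 180, 180].

INTERFACE

Orientations are given as [roll, pitch, yaw] about the fixed x, y, z axes, in that order (R = Rz(yaw) Ry(pitch) Rx(roll)).
In Python, from rig import * gives the robot as it stands.
- The arm moves only by the shell command python3 -m jog 'ROWS' [FORCE]. ROWS is JSON, a list of rows, each an object of numbers: "tx", "ty", "tz": the shift along the tool's x, y, z in mm; "wx", "wy", "wz": the turn, a rotation vector about the tool's x, y, z in degrees; "grip": the finger opening in mm, from 0 to 85.4. A call has 1 to 8 rows; each row is the pose to reach, as a shift and turn from the pose commanded when the call began, along the tool's axes at that moment; what a row does not reach only later rows make up. A row lasts 1/8 s, in which the tool goes at most 62.5 mm and 10.7 degrees, less where a joint would pass 70% of its speed; a pose out of reach is approached as far as the arm can. A call with a gripper value outside its range is refused whole. The fingers move at their own pace and stop on an object; FORCE is the grip in N (left out, the last holds). Time passes only in rows, so rows that repeat a pose let the fingers close. It gives the time, the measured TCP pose, the force, the opening and the grip force at its end, in the units of the state.
- observe(): the state, without advancing time (a new reading comes with each control period).
- grab_frame(name): name is "side" or "top" or "wrist"; returns (picture, depth): 480x640x3 uint8, red, green, blue; 480x640 float32, m along the optical axis (not along the pixel's ray), 0 where there is no reading.
- get_calibration(name): a dict with "mtx" (3x3 intrinsics, pixels), "xyz" and "orientation" of the camera in the world. Camera axes: x right, y up, looking along -z (the intrinsics and any distortion apply to the point x, -y, -z); pixel columns grow to the right and rows downward; lengths in m; the calibration is good to about 2 mm. A picture is of the moment at which its call begins: read the wrist's pose just before it. get_calibration takes no time and is no camera call; for the wrist camera it gives the pose at the moment of the call.
- sign_off(): hands the job in; it is judged then, once.
The state is a dict: "time_s": time; "joint_positions": joint angles; "joint_velocities": joint speeds; "effort": joint torques, N m; "tcp_pos": TCP position; "tool_rot": TCP orientation; "wrist_force": force on the tool from outside, world axes, zero at the start; "wrist_torque": the same for the moment, N m; "grip_width": finger opening in m; "gripper_force": force on a finger pad.
Only numpy, scipy, OpenCV 4.12 (cv2) and the standard library are available. Lean on these libraries where they do the work, as an engineer would, in place of code of your own. Each camera call takes 0.05 s, during which the arm holds its last target. There are 200 camera calls.

## Working session

There is one attempt and no reset: what is moved stays moved. The work goes in short steps, Python scripts to look and compute and a shell command to move; the robot and the scene stay as the last step left them, time stands still between calls to the robot, and variables do not carry over. Pictures are saved under pics/ and viewed, at most 10 in all, crops included, and the job is handed in when it is done.

```bash
ls; mkdir -p pics
python3 - <<'E'
from rig import *
import cv2, numpy as np
print(observe())
try: print(grip_depth)
except Exception as e: print(e)
for n in ("top","side"):
    p,d=grab_frame(n); cv2.imwrite(f"pics/{n}0.png",p[...,::-1]); np.save(f"{n}_d.npy",d); np.save(f"{n}_p.npy",p)
    print(n,get_calibration(n))
print(get_calibration("wrist"))
E
```

```text
pics
{'time_s': 0.0, 'joint_positions': array([ 5.77494127e+01,  9.11141341e+00,  9.15721174e+01, -5.86425389e-04,
        7.94238195e+01, -1.20377500e+01]), 'joint_velocities': array([-0.07842735, -0.05473304, -0.08842651, -0.04149411,  0.01995985,
        0.08108017]), 'effort': array([-4.71190542e-04, -3.95984745e+01, -3.31437886e+01, -5.55630848e-06,
        7.94994703e-03,  4.08260075e-05]), 'tcp_pos': array([0.1983611 , 0.5390608 , 0.23032952]), 'tool_rot': array([-1.79894890e+02, -2.18249709e-02,  1.59787251e+02]), 'wrist_force': array([-0.00631948,  0.2448721 ,  0.70312072]), 'wrist_torque': array([-0.00692087,  0.01782819,  0.00156579]), 'gripper_force': 0.0, 'grip_width': 0.08545418941723534}
0.0187
top {'mtx': array([[530.87008951,   0.        , 323.0429847 ],
       [  0.        , 530.87008951, 237.85881427],
       [  0.        ,   0.        ,   1.        ]]), 'xyz': array([ 0.42256476, -0.05442792,  0.77377759]), 'orientation': array([  9.76381744,  -0.20880389, -89.70865807])}
side {'mtx': array([[500.45839908,   0.        , 316.17184686],
       [  0.        , 500.45839908, 240.19733307],
       [  0.        ,   0.        ,   1.        ]]), 'xyz': array([ 0.30237201, -0.53154996,  0.67908831]), 'orientation': array([ 42.49673519,   0.82551614, -27.85005587])}
{'mtx': array([[349.31160366,   0.        , 321.03796689],
       [  0.        , 349.31160366, 236.98644311],
       [  0.        ,   0.        ,   1.        ]]), 'xyz': array([0.13283161, 0.56559785, 0.37262107]), 'orientation': array([-15.98011099,   0.16636248,  69.74446817])}
```

View pics/top0.png

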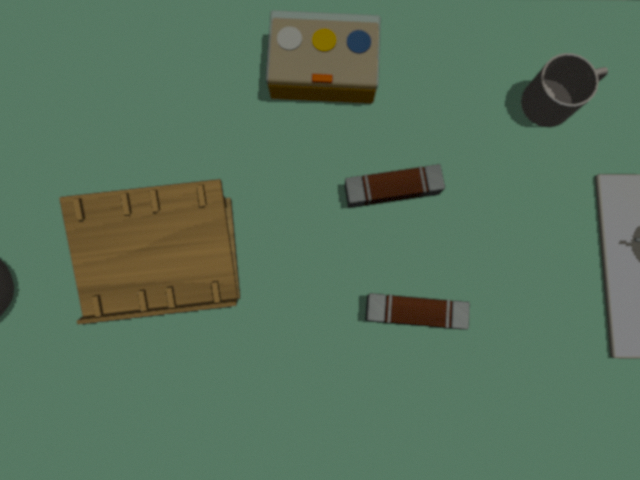

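View pics/side0.png

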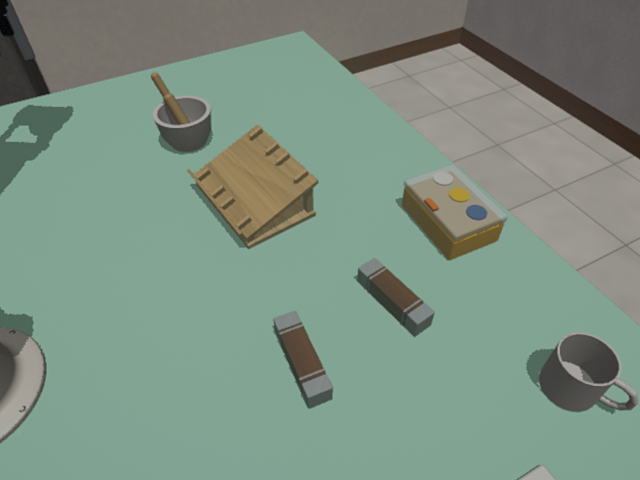

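The top view shows the mills at about (394,185) and (417,311). The rest is near (150,250), with eight ribs and its low side at the bottom of the image. The side view agrees.

```bash
cat > h.py <<'E'
from rig import *
import cv2, numpy as np
from scipy.spatial.transform import Rotation as Ro
def cam(n):
    c=get_calibration(n); return c["mtx"],np.array(c["xyz"]),Ro.from_euler("xyz",c["orientation"],degrees=True).as_matrix()
def rays(n,uv,C=None):
    K,t,R=C or cam(n); uv=np.atleast_2d(uv).astype(float)
    v=np.c_[(uv[:,0]-K[0,2])/K[0,0],-(uv[:,1]-K[1,2])/K[1,1],-np.ones(len(uv))]
    return t,v@R.T
def onplane(n,uv,z,C=None):
    t,r=rays(n,uv,C); return t+r*((z-t[2])/r[:,2])[:,None]
def cloud(n,d,C=None):
    v,u=np.mgrid[:d.shape[0],:d.shape[1]]
    t,r=rays(n,np.c_[u.ravel(),v.ravel()],C); return (t+r*d.reshape(-1,1)).reshape(*d.shape,3)
E
python3 - <<'E'
from h import *
for n in ("top","side"):
    P=cloud(n,np.load(n+"_d.npy")); p=np.load(n+"_p.npy").astype(int); d=np.load(n+"_d.npy")
    print(n,"table z",np.median(P[300:460,250:350,2]) if n=="top" else np.median(P[300:400,100:200,2]))
    # mills: top-face points
    m=((abs(P[...,2]-.038)<.006)&(d>0)&(P[...,1]<.06)).astype(np.uint8)
    k,l,s,c=cv2.connectedComponentsWithStats(m)
    for i in range(1,k):
        if s[i,4]>600:
            xy=P[l==i][:,:2]; r=cv2.minAreaRect((xy*1000).astype(np.float32)); print("mm rect",np.round(r[0],1),np.round(r[1],1),round(r[2],1),"z",np.median(P[l==i][:,2]))
    m=(P[...,1]>.06)&(P[...,1]<.35)&(P[...,0]>.2)&(P[...,0]<.62)&(P[...,2]>.02)&(P[...,2]<.14)&(d>0)
    if n=="top": m[:, 240:]=0
    Q=P[m]; 
    # ransac-free: iterative plane fit
    w=np.ones(len(Q),bool)
    for _ in range(15):
        A=np.c_[Q[w][:,:2],np.ones(w.sum())]; co=np.linalg.lstsq(A,Q[w][:,2],rcond=None)[0]
        e=Q[:,2]-np.c_[Q[:,:2],np.ones(len(Q))]@co; w=abs(e-np.median(e))<.004
    g=np.hypot(*co[:2]); print("slope",np.degrees(np.arctan(g)),"upslope yaw",np.degrees(np.arctan2(co[1],co[0])),w.sum(),np.std(e[w]))
    yaw=np.arctan2(co[1],co[0]); h=e*np.cos(np.arctan(g)); r=Q[(h>.009)&(h<.015)]
    R=Ro.from_euler("zy",[yaw,-np.arctan(g)]).as_matrix()
    b=(r@R); rect=[b[:,0].min(),b[:,0].max(),b[:,1].min(),b[:,1].max()]
    im=np.zeros(m.shape,np.uint8); idx=np.argwhere(m)[(h>.009)&(h<.015)]; im[idx[:,0],idx[:,1]]=1
    k,l,s,c=cv2.connectedComponentsWithStats(im)
    for i in range(1,k):
        if s[i,4]>15: print(s[i,4],np.round(c[i]),np.round(P[l==i].mean(0),4),np.round((P[l==i]@R).mean(0),4))
E
```

```text
top table z 0.0009027211363943355
mm rect [ 630.3 -159.5] [ 39. 140.] 9.1 z 0.038089827498872963
mm rect [ 448.7 -188.8] [140.6  38.4] 85.3 z 0.03835941087820571
slope 19.891258934439893 upslope yaw 7.275790217658824 17996 0.0013037407822476985
134 [201. 195.] [0.5962 0.1041 0.0948] [ 0.6013  0.0282 -0.1137]
138 [154. 200.] [0.5889 0.1655 0.095 ] [ 0.6024  0.0899 -0.1111]
142 [125. 203.] [0.5844 0.2032 0.0951] [ 0.6029  0.1278 -0.1094]
143 [ 78. 209.] [0.5763 0.2645 0.0948] [ 0.6031  0.1897 -0.107 ]
176 [212. 295.] [0.4675 0.0938 0.0481] [ 0.4642  0.0353 -0.1139]
154 [169. 299.] [0.4625 0.1519 0.0489] [ 0.4672  0.0935 -0.1113]
334 [119. 305.] [0.4536 0.2189 0.0488] [ 0.4673  0.161  -0.1085]
side table z -0.00025172688033148205
mm rect [ 629.8 -160.1] [ 39.6 140.8] 9.5 z 0.03690496261364662
mm rect [ 448.6 -189.4] [141.2  38.9] 85.4 z 0.03721168311571427
slope 19.929864916463472 upslope yaw 7.291428610264545 6458 0.0013603334340034118
49 [255. 132.] [0.5756 0.2635 0.0933] [ 0.6017  0.1887 -0.1085]
56 [271. 147.] [0.5833 0.202  0.0932] [ 0.6011  0.1267 -0.1112]
62 [282. 157.] [0.5881 0.164  0.0932] [ 0.6008  0.0885 -0.1128]
55 [202. 173.] [0.4519 0.2481 0.0479] [ 0.4691  0.1901 -0.109 ]
67 [300. 175.] [0.5958 0.103  0.0931] [ 0.6001  0.027  -0.1156]
55 [217. 190.] [0.4597 0.1865 0.0481] [ 0.4686  0.128  -0.1114]
60 [226. 202.] [0.4639 0.149  0.048 ] [ 0.4677  0.0903 -0.113 ]
67 [243. 221.] [0.4711 0.0874 0.0478] [ 0.4666  0.0284 -0.1156]
```

```bash
cat >> h.py <<'E'
def rel(pos,R):
    """shift (mm) and turn (deg rotvec) in current tool axes to reach TCP pos / rotation R"""
    o=observe(); R0=Ro.from_euler("xyz",o["tool_rot"],degrees=True)
    print("shift",np.round(R0.inv().apply(np.array(pos)-o["tcp_pos"])*1000,1),"turn",np.round((R0.inv()*R).as_rotvec(degrees=True),1))
down=lambda yaw: Ro.from_euler("xyz",[180,0,yaw],degrees=True)
YB=7.1; B=Ro.from_euler("zy",[YB,-20],degrees=True); O=np.array([.5276,.1765,.0597])
def bay(x,y,z,flip):  # tool frame over bed point; tool x up (0) or down (1) the slope
    return O+B.apply([x,y,z]), B*Ro.from_euler("xyz",[180,0,180 if flip else 0],degrees=True)
E
python3 -c "
from h import *
rel([.630,-.160,.12],down(99.2))"
```

```text
shift [-646.6 -506.7  111. ] turn [-0.1  0.  60.6]
```

```bash
python3 -m jog '[{"tx":-50,"ty":-40,"tz":0,"wz":7},{"tx":-97,"ty":-75,"tz":0,"wz":15},{"tx":-145,"ty":-112,"tz":0,"wz":22},{"tx":-193,"ty":-150,"tz":0,"wz":30},{"tx":-241,"ty":-188,"tz":0,"wz":37},{"tx":-290,"ty":-225,"tz":0,"wz":45},{"tx":-338,"ty":-263,"tz":0,"wz":52},{"tx":-386,"ty":-300,"tz":0,"wz":60.6}]'; python3 -c "
from h import *
rel([.630,-.160,.12],down(99.2))"
```

```text
shift [-646.6 -506.7  111. ] turn [-0.1  0.  60.6]$[0]: bad value
```

```bash
python3 -m jog '[{"tx":-45,"ty":-35,"tz":0,"wx":0,"wy":0,"wz":7,"grip":85},{"tx":-97,"ty":-75,"tz":0,"wx":0,"wy":0,"wz":15,"grip":85},{"tx":-145,"ty":-112,"tz":0,"wx":0,"wy":0,"wz":22,"grip":85},{"tx":-193,"ty":-150,"tz":0,"wx":0,"wy":0,"wz":30,"grip":85},{"tx":-241,"ty":-188,"tz":0,"wx":0,"wy":0,"wz":37,"grip":85},{"tx":-290,"ty":-225,"tz":0,"wx":0,"wy":0,"wz":45,"grip":85},{"tx":-338,"ty":-263,"tz":0,"wx":0,"wy":0,"wz":52,"grip":85},{"tx":-386,"ty":-300,"tz":0,"wx":0,"wy":0,"wz":60.6,"grip":85}]'; python3 -c "
from h import *
rel([.630,-.160,.12],down(99.2))"
```

```text
time_s: 1.1
tcp_pos: [0.4578, 0.1228, 0.2311]
tool_rot: [-180.0, -0.0, 98.9]
wrist_force: [0.3, 1.4, 0.2]
grip_width: 0.0849
gripper_force: 0.0
shift [-306.1  126.4  111. ] turn [-0.  -0.  -0.3]
```

```bash
python3 -m jog '[{"tx":-56,"ty":23,"tz":0,"wx":0,"wy":0,"wz":0,"grip":85},{"tx":-112,"ty":46,"tz":0,"wx":0,"wy":0,"wz":0,"grip":85},{"tx":-168,"ty":69,"tz":15,"wx":0,"wy":0,"wz":0,"grip":85},{"tx":-222,"ty":92,"tz":30,"wx":0,"wy":0,"wz":0,"grip":85},{"tx":-275,"ty":114,"tz":55,"wx":0,"wy":0,"wz":0,"grip":85},{"tx":-306,"ty":126,"tz":90,"wx":0,"wy":0,"wz":0.3,"grip":85},{"tx":-306,"ty":126,"tz":111,"wx":0,"wy":0,"wz":0.3,"grip":85},{"tx":-306,"ty":126,"tz":111,"wx":0,"wy":0,"wz":0.3,"grip":85}]'; python3 -c "
from h import *
rel([.630,-.160,.004],down(99.2))"
```

```text
time_s: 2.1
tcp_pos: [0.6285, -0.1558, 0.1176]
tool_rot: [-179.7, -0.2, 98.9]
wrist_force: [0.1, 0.5, 0.0]
grip_width: 0.0848
gripper_force: 0.0
shift [ -4.8   1.4 113.6] turn [-0.3 -0.2 -0.3]
```

```bash
python3 -m jog '[{"tx":-1,"ty":0,"tz":40,"wx":0,"wy":0,"wz":0,"grip":85},{"tx":-1,"ty":0,"tz":80,"wx":0,"wy":0,"wz":0,"grip":85},{"tx":-1,"ty":0,"tz":105,"wx":0,"wy":0,"wz":0,"grip":85},{"tx":-1,"ty":0,"tz":115,"wx":0,"wy":0,"wz":0,"grip":85},{"tx":-1,"ty":0,"tz":115,"wx":0,"wy":0,"wz":0,"grip":85}]'; python3 -c "
from h import *
o=observe();print(o['wrist_torque'],o['wrist_force'])
rel([.630,-.160,.004],down(99.2))"
```

```text
time_s: 2.72
tcp_pos: [0.631, -0.1577, 0.0063]
tool_rot: [180.0, 0.0, 98.9]
wrist_force: [0.1, 0.3, 0.5]
grip_width: 0.0851
gripper_force: 0.0
[ 0.01816226 -0.01086165  0.01116616] [0.08435436 0.25978175 0.50384634]
shift [-2.1 -1.4  2.3] turn [ 0.   0.  -0.3]
```

Close with 70 N, then lift a little to read the moment.

```bash
python3 -m jog '[{"tx":-2,"ty":0,"tz":1,"wx":0,"wy":0,"wz":0,"grip":60},{"tx":-2,"ty":0,"tz":1,"wx":0,"wy":0,"wz":0,"grip":30},{"tx":-2,"ty":0,"tz":1,"wx":0,"wy":0,"wz":0,"grip":30},{"tx":-2,"ty":0,"tz":1,"wx":0,"wy":0,"wz":0,"grip":30},{"tx":-2,"ty":0,"tz":1,"wx":0,"wy":0,"wz":0,"grip":30},{"tx":-2,"ty":0,"tz":1,"wx":0,"wy":0,"wz":0,"grip":30}]' 70; python3 -m jog '[{"tx":0,"ty":0,"tz":-25,"wx":0,"wy":0,"wz":0,"grip":30},{"tx":0,"ty":0,"tz":-60,"wx":0,"wy":0,"wz":0,"grip":30},{"tx":0,"ty":0,"tz":-100,"wx":0,"wy":0,"wz":0,"grip":30},{"tx":0,"ty":0,"tz":-140,"wx":0,"wy":0,"wz":0,"grip":30},{"tx":0,"ty":0,"tz":-150,"wx":0,"wy":0,"wz":0,"grip":30},{"tx":0,"ty":0,"tz":-150,"wx":0,"wy":0,"wz":0,"grip":30},{"tx":0,"ty":0,"tz":-150,"wx":0,"wy":0,"wz":0,"grip":30},{"tx":0,"ty":0,"tz":-150,"wx":0,"wy":0,"wz":0,"grip":30}]'; python3 -c "
from h import *
import time
for i in range(3):
  p,d=grab_frame('wrist');o=observe();print(o['wrist_torque'],o['wrist_force'])
cv2.imwrite('pics/w1.png',p[...,::-1])
for f in (0,1): rel(*bay(-.004,.05,.10,f))"
```

```text
time_s: 3.48
tcp_pos: [0.6318, -0.1607, 0.0055]
tool_rot: [179.9, 0.1, 98.9]
wrist_force: [-0.3, -0.3, 5.5]
grip_width: 0.0372
gripper_force: 71.9
time_s: 4.47
tcp_pos: [0.6299, -0.1598, 0.152]
tool_rot: [-179.8, -0.1, 98.9]
wrist_force: [0.0, 0.7, -2.6]
grip_width: 0.0367
gripper_force: 71.4
[-0.0920808  -0.014746    0.03870906] [ 0.79491411  0.82667372 -2.71158648]
[-0.12509189 -0.00575843 -0.03750345] [-0.18850819 -0.2756198  -2.43381415]
[-0.07168562  0.01112333  0.00514981] [-0.89229767  0.32777052 -2.8934644 ]
shift [403.7 -85.4   3.6] turn [-17.9  13.4  90.7]
shift [403.7 -85.4   3.6] turn [-13.3 -17.7 -87.2]
```

View pics/w1.png

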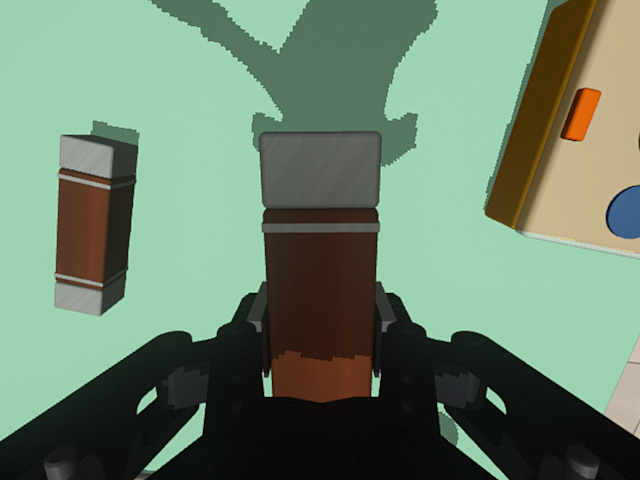

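The wrist view shows the mill held level at (320,270). The moment about x is about −0.096 N m, so the heavy end is at +y, which is tool +x. That end must point down the slope.

```bash
python3 -m jog '[{"tx":30,"ty":-6,"tz":-15,"wx":0,"wy":0,"wz":-8,"grip":30},{"tx":75,"ty":-16,"tz":-30,"wx":-1.3,"wy":-1.8,"wz":-17,"grip":30},{"tx":130,"ty":-27,"tz":-35,"wx":-2.8,"wy":-3.7,"wz":-26,"grip":30},{"tx":185,"ty":-39,"tz":-35,"wx":-4.2,"wy":-5.7,"wz":-35,"grip":30},{"tx":240,"ty":-51,"tz":-35,"wx":-5.6,"wy":-7.6,"wz":-44,"grip":30},{"tx":295,"ty":-62,"tz":-35,"wx":-7,"wy":-9.5,"wz":-52,"grip":30},{"tx":345,"ty":-73,"tz":-30,"wx":-8.5,"wy":-11.5,"wz":-60,"grip":30},{"tx":380,"ty":-80,"tz":-25,"wx":-10,"wy":-13.5,"wz":-68,"grip":30}]'; python3 -c "
from h import *
rel(*bay(-.004,.05,.10,1))"
```

```text
time_s: 5.62
tcp_pos: [0.492, 0.2049, 0.1792]
tool_rot: [179.4, 15.9, 167.6]
wrist_force: [1.0, -0.6, -3.1]
grip_width: 0.0371
gripper_force: 71.2
shift [19.9 18.2 24.8] turn [ -2.9  -4.2 -18.9]
```

```bash
python3 -m jog '[{"tx":7,"ty":6,"tz":5,"wx":-1,"wy":-1.5,"wz":-6,"grip":30},{"tx":14,"ty":12,"tz":10,"wx":-2,"wy":-3,"wz":-12,"grip":30},{"tx":20,"ty":18,"tz":18,"wx":-2.9,"wy":-4.2,"wz":-18.9,"grip":30},{"tx":20,"ty":18,"tz":25,"wx":-2.9,"wy":-4.2,"wz":-18.9,"grip":30},{"tx":20,"ty":18,"tz":25,"wx":-2.9,"wy":-4.2,"wz":-18.9,"grip":30},{"tx":20,"ty":18,"tz":25,"wx":-2.9,"wy":-4.2,"wz":-18.9,"grip":30}]'; python3 -c "
from h import *
p,d=grab_frame('wrist');cv2.imwrite('pics/w2.png',p[...,::-1])
print(observe()['wrist_torque'])
rel(*bay(-.004,.05,.10,1));rel(*bay(-.004,.05,.006,1))"
```

```text
time_s: 6.38
tcp_pos: [0.4857, 0.2233, 0.1505]
tool_rot: [-177.5, 19.8, -172.9]
wrist_force: [0.6, -0.0, -2.1]
grip_width: 0.0369
gripper_force: 71.3
[-0.02056088  0.19501248  0.03879727]
shift [ 1.6  2.5 -0.2] turn [-0.1 -0.1 -0.4]
shift [ 1.4  2.7 93.8] turn [-0.1 -0.1 -0.4]
```

View pics/w2.png

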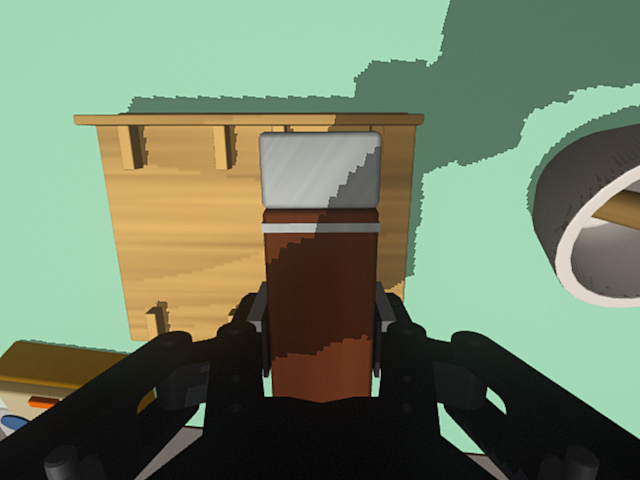

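The wrist view shows the mill over its bay. The bay's ribs are around x = 280 and 372, and the mill's middle is about 321 px, which fits the 2.5 mm still to correct.

```bash
python3 -m jog '[{"tx":1,"ty":2.5,"tz":20,"wx":0,"wy":0,"wz":0,"grip":30},{"tx":1,"ty":2.5,"tz":45,"wx":0,"wy":0,"wz":0,"grip":30},{"tx":1,"ty":2.5,"tz":65,"wx":0,"wy":0,"wz":0,"grip":30},{"tx":1,"ty":2.5,"tz":80,"wx":0,"wy":0,"wz":0,"grip":30},{"tx":1,"ty":2.5,"tz":87,"wx":0,"wy":0,"wz":0,"grip":30},{"tx":1,"ty":2.5,"tz":90,"wx":0,"wy":0,"wz":0,"grip":30},{"tx":1,"ty":2.5,"tz":92,"wx":0,"wy":0,"wz":0,"grip":30},{"tx":1,"ty":2.5,"tz":92,"wx":0,"wy":0,"wz":0,"grip":30}]'; python3 -c "
from h import *
rel(*bay(-.004,.05,.006,1))"
```

```text
time_s: 7.42
tcp_pos: [0.515, 0.2256, 0.0644]
tool_rot: [-177.4, 19.7, -172.8]
wrist_force: [-9.3, -2.8, 7.3]
grip_width: 0.0369
gripper_force: 72.9
shift [-0.  -0.   2.7] turn [-0.1 -0.1 -0.3]
```

```bash
python3 -m jog '[{"tx":0,"ty":0,"tz":-1,"wx":0,"wy":0,"wz":0,"grip":45},{"tx":0,"ty":0,"tz":-1,"wx":0,"wy":0,"wz":0,"grip":70},{"tx":0,"ty":0,"tz":-1,"wx":0,"wy":0,"wz":0,"grip":70},{"tx":0,"ty":0,"tz":-1,"wx":0,"wy":0,"wz":0,"grip":70},{"tx":0,"ty":0,"tz":-30,"wx":0,"wy":0,"wz":0,"grip":70},{"tx":0,"ty":0,"tz":-75,"wx":0,"wy":0,"wz":0,"grip":70},{"tx":0,"ty":0,"tz":-120,"wx":0,"wy":0,"wz":0,"grip":85},{"tx":0,"ty":0,"tz":-150,"wx":0,"wy":0,"wz":0,"grip":85}]'; python3 -c "
from h import *
rel([.4487,-.189,.16],down(85.35))
p,d=grab_frame('wrist');cv2.imwrite('pics/w3.png',p[...,::-1])"
```

```text
time_s: 8.43
tcp_pos: [0.4642, 0.2262, 0.2065]
tool_rot: [-177.5, 19.9, -172.8]
wrist_force: [0.3, 0.9, -1.1]
grip_width: 0.0852
gripper_force: 0.0
shift [  79.1 -408.6   38.9] turn [ 15.8  16.5 100.2]
```

View pics/w3.png

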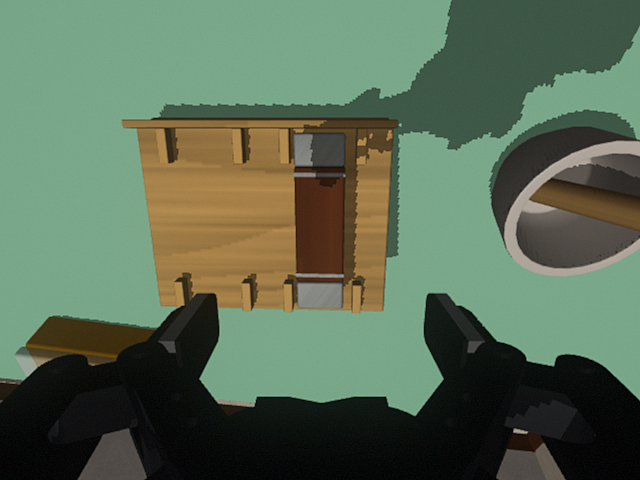

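Mill 1 (320,220) lies between its ribs, straight and against the foot stop. Now for the second mill.

```bash
python3 -m jog '[{"tx":10,"ty":-40,"tz":0,"wx":1.5,"wy":1.5,"wz":9,"grip":85},{"tx":20,"ty":-95,"tz":0,"wx":3,"wy":3,"wz":19,"grip":85},{"tx":30,"ty":-150,"tz":0,"wx":4.5,"wy":4.5,"wz":29,"grip":85},{"tx":40,"ty":-205,"tz":5,"wx":6,"wy":6,"wz":39,"grip":85},{"tx":50,"ty":-260,"tz":15,"wx":7.5,"wy":8,"wz":49,"grip":85},{"tx":60,"ty":-315,"tz":25,"wx":9,"wy":9.5,"wz":58,"grip":85},{"tx":70,"ty":-365,"tz":32,"wx":10.5,"wy":11,"wz":67,"grip":85},{"tx":79,"ty":-408,"tz":38,"wx":12,"wy":12.5,"wz":76,"grip":85}]'; python3 -c "
from h import *
rel([.4487,-.189,.12],down(85.35))"
```

```text
time_s: 9.48
tcp_pos: [0.4477, -0.1907, 0.158]
tool_rot: [177.3, 4.6, 109.1]
wrist_force: [0.4, 0.4, 0.6]
grip_width: 0.0849
gripper_force: 0.0
shift [ 4.3 -0.3 37.8] turn [ 3.6  4.  23.9]
```

```bash
python3 -m jog '[{"tx":2,"ty":0,"tz":10,"wx":1.2,"wy":1.4,"wz":8,"grip":85},{"tx":4,"ty":0,"tz":25,"wx":2.4,"wy":2.8,"wz":16,"grip":85},{"tx":4,"ty":0,"tz":37,"wx":3.6,"wy":4,"wz":23.9,"grip":85},{"tx":4,"ty":0,"tz":38,"wx":3.6,"wy":4,"wz":23.9,"grip":85},{"tx":4,"ty":0,"tz":38,"wx":3.6,"wy":4,"wz":23.9,"grip":85}]'; python3 -c "
from h import *
p,d=grab_frame('wrist');cv2.imwrite('pics/w4.png',p[...,::-1])
rel([.4487,-.189,.005],down(85.35))"
```

```text
time_s: 10.1
tcp_pos: [0.4495, -0.1872, 0.1207]
tool_rot: [179.9, 0.1, 85.8]
wrist_force: [0.2, -0.1, 0.5]
grip_width: 0.085
gripper_force: 0.0
shift [ -1.7  -1.1 116. ] turn [0.1 0.1 0.4]
```

```bash
python3 -m jog '[{"tx":-2,"ty":-1,"tz":40,"wx":0,"wy":0,"wz":0.4,"grip":85},{"tx":-2,"ty":-1,"tz":80,"wx":0,"wy":0,"wz":0.4,"grip":85},{"tx":-2,"ty":-1,"tz":105,"wx":0,"wy":0,"wz":0.4,"grip":85},{"tx":-2,"ty":-1,"tz":115.5,"wx":0,"wy":0,"wz":0.4,"grip":85},{"tx":-2,"ty":-1,"tz":115.5,"wx":0,"wy":0,"wz":0.4,"grip":85}]' && python3 -m jog '[{"tx":0,"ty":0,"tz":0,"wx":0,"wy":0,"wz":0,"grip":60},{"tx":0,"ty":0,"tz":0,"wx":0,"wy":0,"wz":0,"grip":30},{"tx":0,"ty":0,"tz":0,"wx":0,"wy":0,"wz":0,"grip":30},{"tx":0,"ty":0,"tz":0,"wx":0,"wy":0,"wz":0,"grip":30},{"tx":0,"ty":0,"tz":0,"wx":0,"wy":0,"wz":0,"grip":30},{"tx":0,"ty":0,"tz":0,"wx":0,"wy":0,"wz":0,"grip":30}]' 70 && python3 -m jog '[{"tx":0,"ty":0,"tz":-25,"wx":0,"wy":0,"wz":0,"grip":30},{"tx":0,"ty":0,"tz":-60,"wx":0,"wy":0,"wz":0,"grip":30},{"tx":0,"ty":0,"tz":-100,"wx":0,"wy":0,"wz":0,"grip":30},{"tx":0,"ty":0,"tz":-140,"wx":0,"wy":0,"wz":0,"grip":30},{"tx":0,"ty":0,"tz":-150,"wx":0,"wy":0,"wz":0,"grip":30},{"tx":0,"ty":0,"tz":-150,"wx":0,"wy":0,"wz":0,"grip":30},{"tx":0,"ty":0,"tz":-150,"wx":0,"wy":0,"wz":0,"grip":30},{"tx":0,"ty":0,"tz":-150,"wx":0,"wy":0,"wz":0,"grip":30}]'; python3 -c "
from h import *
for i in range(4):
  p,d=grab_frame('wrist');o=observe();print(o['wrist_torque'],o['wrist_force'])
cv2.imwrite('pics/w5.png',p[...,::-1])
for f in (0,1): rel(*bay(-.004,-.05,.10,f))"
```

```text
time_s: 10.78
tcp_pos: [0.4487, -0.1892, 0.0054]
tool_rot: [179.9, 0.0, 85.3]
wrist_force: [-0.4, 0.3, -0.6]
grip_width: 0.0847
gripper_force: 0.0
time_s: 11.52
tcp_pos: [0.4494, -0.1898, 0.0062]
tool_rot: [179.8, 0.1, 85.3]
wrist_force: [-0.3, 1.2, 7.0]
grip_width: 0.0371
gripper_force: 72.0
time_s: 12.52
tcp_pos: [0.4474, -0.1884, 0.1534]
tool_rot: [-179.9, -0.1, 85.3]
wrist_force: [-0.5, 0.1, -2.0]
grip_width: 0.0373
gripper_force: 71.3
[ 0.07039133 -0.03769074  0.0091886 ] [ 0.27007434  0.17711976 -4.4166966 ]
[ 0.04093552 -0.03732499  0.01878091] [-0.24798673  0.67647438 -2.9040697 ]
[ 0.0591725  -0.02395984  0.0415628 ] [-0.73243934 -0.68120526 -3.46324238]
[ 0.10550631 -0.02396725  0.00856274] [ 0.07761502  0.30609525 -2.32412871]
shift [3.182e+02 2.120e+01 2.000e-01] turn [-15.5  14.9  77.3]
shift [3.182e+02 2.120e+01 2.000e-01] turn [ -15.8  -16.4 -100.7]
```

View pics/w5.png

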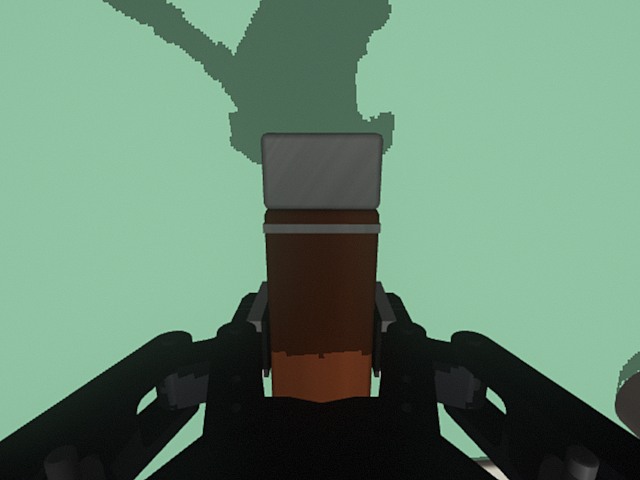

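The mill is again held level at (320,270). The moment about x is about +0.07 N m, so the heavy end is at −y (tool −x), and tool x must point up the slope.

```bash
python3 -m jog '[{"tx":25,"ty":2,"tz":-15,"wx":0,"wy":0,"wz":8,"grip":30},{"tx":65,"ty":4,"tz":-30,"wx":-2,"wy":2,"wz":17,"grip":30},{"tx":110,"ty":7,"tz":-40,"wx":-4,"wy":4,"wz":26,"grip":30},{"tx":155,"ty":10,"tz":-40,"wx":-6,"wy":6,"wz":35,"grip":30},{"tx":200,"ty":13,"tz":-40,"wx":-8,"wy":8,"wz":44,"grip":30},{"tx":245,"ty":16,"tz":-40,"wx":-10,"wy":10,"wz":53,"grip":30},{"tx":285,"ty":19,"tz":-40,"wx":-12,"wy":11.5,"wz":61,"grip":30},{"tx":318,"ty":21,"tz":-35,"wx":-14,"wy":13.3,"wz":69,"grip":30}]'; python3 -c "
from h import *
rel(*bay(-.004,-.05,.10,0))"
```

```text
time_s: 13.72
tcp_pos: [0.4957, 0.1276, 0.1905]
tool_rot: [176.2, -18.0, 16.0]
wrist_force: [-0.1, -0.4, -3.1]
grip_width: 0.0373
gripper_force: 71.0
shift [-11.7  -1.2  34.2] turn [-1.5  1.4  8.1]
```

```bash
python3 -m jog '[{"tx":-5,"ty":-1,"tz":5,"wx":-0.7,"wy":0.7,"wz":4,"grip":30},{"tx":-12,"ty":-1,"tz":14,"wx":-1.5,"wy":1.4,"wz":8.1,"grip":30},{"tx":-12,"ty":-1,"tz":25,"wx":-1.5,"wy":1.4,"wz":8.1,"grip":30},{"tx":-12,"ty":-1,"tz":34,"wx":-1.5,"wy":1.4,"wz":8.1,"grip":30},{"tx":-12,"ty":-1,"tz":34,"wx":-1.5,"wy":1.4,"wz":8.1,"grip":30},{"tx":-12,"ty":-1,"tz":34,"wx":-1.5,"wy":1.4,"wz":8.1,"grip":30}]'; python3 -c "
from h import *
p,d=grab_frame('wrist');cv2.imwrite('pics/w6.png',p[...,::-1])
rel(*bay(-.004,-.05,.10,0));rel(*bay(-.004,-.05,.007,0))"
```

```text
time_s: 14.48
tcp_pos: [0.4952, 0.1244, 0.1543]
tool_rot: [177.3, -19.7, 7.8]
wrist_force: [0.1, -0.8, -2.4]
grip_width: 0.0373
gripper_force: 71.3
shift [ 0.4 -1.9  0.1] turn [-0.   0.1  0.3]
shift [ 0.6 -1.9 93.1] turn [-0.   0.1  0.3]
```

View pics/w6.png

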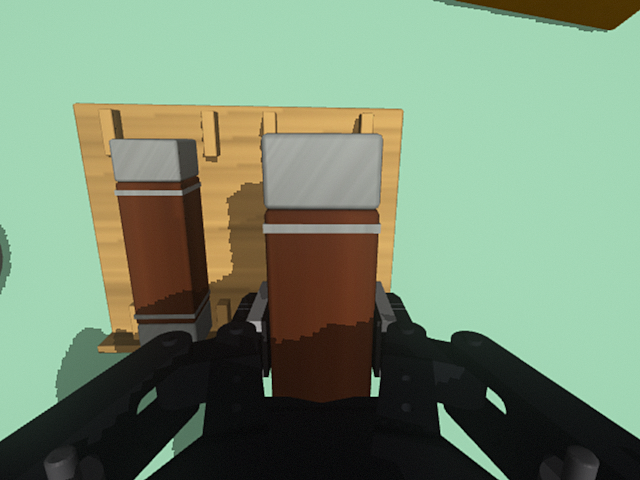

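The ribs ahead are at x ≈ 269 and 366 (middle 317) and the mill is at 322. That agrees with the −2 mm shift.

```bash
python3 -m jog '[{"tx":0.5,"ty":-2,"tz":20,"wx":0,"wy":0,"wz":0.3,"grip":30},{"tx":0.5,"ty":-2,"tz":45,"wx":0,"wy":0,"wz":0.3,"grip":30},{"tx":0.5,"ty":-2,"tz":65,"wx":0,"wy":0,"wz":0.3,"grip":30},{"tx":0.5,"ty":-2,"tz":80,"wx":0,"wy":0,"wz":0.3,"grip":30},{"tx":0.5,"ty":-2,"tz":87,"wx":0,"wy":0,"wz":0.3,"grip":30},{"tx":0.5,"ty":-2,"tz":90,"wx":0,"wy":0,"wz":0.3,"grip":30},{"tx":0.5,"ty":-2,"tz":92,"wx":0,"wy":0,"wz":0.3,"grip":30},{"tx":0.5,"ty":-2,"tz":92,"wx":0,"wy":0,"wz":0.3,"grip":30}]'; python3 -c "
from h import *
rel(*bay(-.004,-.05,.006,0))"
```

```text
time_s: 15.52
tcp_pos: [0.5265, 0.1267, 0.068]
tool_rot: [177.5, -19.8, 7.5]
wrist_force: [-0.2, 0.8, -2.8]
grip_width: 0.0367
gripper_force: 71.4
shift [0.3 0.4 2.1] turn [-0.   0.1 -0. ]
```

```bash
python3 -m jog '[{"tx":0,"ty":0,"tz":1,"wx":0,"wy":0,"wz":0,"grip":30},{"tx":0,"ty":0,"tz":2,"wx":0,"wy":0,"wz":0,"grip":30},{"tx":0,"ty":0,"tz":2,"wx":0,"wy":0,"wz":0,"grip":30}]'; python3 -m jog '[{"tx":0,"ty":0,"tz":0,"wx":0,"wy":0,"wz":0,"grip":45},{"tx":0,"ty":0,"tz":0,"wx":0,"wy":0,"wz":0,"grip":70},{"tx":0,"ty":0,"tz":0,"wx":0,"wy":0,"wz":0,"grip":70},{"tx":0,"ty":0,"tz":0,"wx":0,"wy":0,"wz":0,"grip":70},{"tx":0,"ty":0,"tz":-30,"wx":0,"wy":0,"wz":0,"grip":70},{"tx":0,"ty":0,"tz":-75,"wx":0,"wy":0,"wz":0,"grip":70},{"tx":0,"ty":0,"tz":-120,"wx":0,"wy":0,"wz":0,"grip":70},{"tx":0,"ty":0,"tz":-150,"wx":0,"wy":0,"wz":0,"grip":70}]'; python3 -m jog '[{"tx":0,"ty":-40,"tz":-40,"wx":0,"wy":0,"wz":0,"grip":70},{"tx":0,"ty":60,"tz":-40,"wx":0,"wy":0,"wz":0,"grip":70},{"tx":0,"ty":120,"tz":-40,"wx":0,"wy":0,"wz":0,"grip":70},{"tx":0,"ty":180,"tz":-40,"wx":0,"wy":0,"wz":0,"grip":70},{"tx":0,"ty":240,"tz":-40,"wx":0,"wy":0,"wz":0,"grip":70},{"tx":0,"ty":240,"tz":-40,"wx":0,"wy":0,"wz":0,"grip":70}]'; python3 -c "
from h import *
for n in ('top','side'):
  p,d=grab_frame(n);P=cloud(n,d)
  b=B.inv().apply(P.reshape(-1,3)-O).reshape(P.shape)
  for s in (1,-1):
    m=(abs(b[...,2]-.038)<.006)&(abs(b[...,0])<.1)&(abs(b[...,1]-s*.05)<.03)&(d>0)
    if m.sum()>50: print(n,s,m.sum(),cv2.minAreaRect((b[m][:,:2]*1000).astype(np.float32)),np.median(b[m][:,2]))
  if n=='top': cv2.imwrite('pics/top9.png',p[...,::-1])
"
```

```text
time_s: 15.9
tcp_pos: [0.5269, 0.1267, 0.0656]
tool_rot: [177.5, -19.7, 7.5]
wrist_force: [1.0, 0.4, -2.1]
grip_width: 0.0365
gripper_force: 71.4
time_s: 16.9
tcp_pos: [0.4761, 0.1267, 0.2092]
tool_rot: [177.4, -19.9, 7.5]
wrist_force: [0.6, 0.5, 1.0]
grip_width: 0.0699
gripper_force: 0.0
time_s: 17.65
tcp_pos: [0.4901, -0.1148, 0.2547]
tool_rot: [177.4, -19.8, 7.3]
wrist_force: [-0.1, 0.1, -0.5]
grip_width: 0.0698
gripper_force: 0.0
top 1 3339 ((-5.146247863769531, 48.28627014160156), (39.7562255859375, 139.98587036132812), 89.62586975097656) 0.04096055091464663
top -1 3178 ((-4.116966247558594, -51.61956787109375), (39.279151916503906, 140.3931427001953), 89.28414916992188) 0.03681069215208603
side 1 670 ((-33.7724494934082, 46.851749420166016), (41.77775573730469, 85.09664916992188), 88.72625732421875) 0.03955062131849914
side -1 842 ((-28.34063148498535, -52.32366943359375), (41.279117584228516, 93.36528015136719), 87.602783203125) 0.03568026247433288
```

View pics/top9.png

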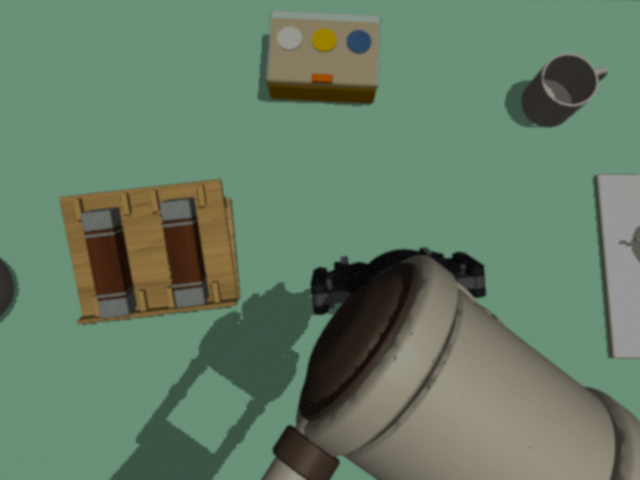

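The top view shows both mills straight in their bays, at (107,262) and (183,252). They measure x ≈ −5 mm and y ≈ +48 and −52 mm in the bed frame, and the arm is clear.

```bash
python3 -c "
from rig import *
print(sign_off())"
```

```text
the job is handed in; nothing more can be done
None
```

I put both mills away in the rest, one in each bay with its heavy end at the low side, let go of them, and handed the job in at about 18 s; the hand-in did not return a verdict.

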